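# Clamp the whetstone in its crank holder

## Robot

A 6-joint arm with a two-finger parallel gripper is mounted at the origin on the work surface. World frame = base frame: x ahead of the robot, y to its left, z up, the work surface at z = 0. Lengths are in mm, angles in rad, forces in N, time in s.
With the tool pointing down it reaches from about 325 to 875 mm from the base axis. Payload 4.4 kg.
Tool frame: the origin (TCP) lies on the centre line of the jaws, within the pads' length; the fingertips stand ahead of it and the grasp point (between the pads) lies 6 mm ahead of it (ctrl.tcp_to_tips is the z of the fingertips in the tool frame, in mm); z points along the fingers, y is the line along which they close (so a half turn about z gives the same grasp; the last joint's range is limited). The gripper opens to 85 mm and grips with 20 to 120 N. Pads are 22 mm wide; open, the fingers measure 114 mm over their backs; the gripper's body (76 mm by 85 mm) begins 54 mm behind the grasp point. The pads swing forward as they close: fully open they stand 13 mm farther back than shut.
Start: joints at [-1.482, 0.207, 1.542, -0, 1.393, -0.15], TCP at [136.554, -558.552, 256.282] pointing down, gripper open.
Joint ranges: [-2.73, 2.73], [-0.86, 2.22], [0.23, 2.46], [-1.11, 4.25], [0.08, 2.63], [-2.82, 2.82]. Speed limits (rad/s): [2.79, 2.79, 3.14, 3.14, 3.14, 3.14].

## Interface

Orientations are given as a 3x3 rotation matrix whose columns are the frame's x, y, z axes.
In Python, from plant import ctrl, sensors, optics gives the robot as it stands. Calls block until the motion is done:
- ctrl.move_ptp(position, orientation): joint-space move of the TCP to a pose.
- ctrl.move_l(position, rot=None, vel=150, threshold=None): straight line of the TCP; rot=None keeps the orientation; vel is the mean speed in mm/s. With threshold (N) it stops when the force on the tool has changed by that much, and returns True; else False.
- ctrl.set_joints(angles): joint-space move.
- ctrl.gripper_to(opening, force=None): finger opening in mm; force is the grip in N (None keeps the last); returns when the fingers have stopped.
- ctrl.hold(seconds).
- ctrl.solve_ik(position, orientation): joint angles nearest the present ones, or None.
- sensors.read_state(): the state.
- optics.grab_frame(name): name is "scene" or "top" or "wrist"; returns (picture, depth): 420x560x3 uint8, red, green, blue; 420x560 float32, mm along the optical axis (not along the pixel's ray), 0 where there is no reading.
- optics.camera_params(name): a dict with "mtx" (3x3 intrinsics, pixels), "k1" (the pictures are not rectified: a ray, as slopes to the right and down, at radius r is drawn at 1 + k1 r^2 times it, then the intrinsics apply), "R" (3x3) and "t" (3): a world point X has camera coordinates R X + t; the wrist camera has in their place "T_tool_cam" (4x4, takes a point from camera to tool coordinates, whose origin is the TCP and whose axes are the flange's). Camera axes: x right, y down, z forward; pixel columns grow to the right and rows downward; lengths in mm; the calibration is good to about 2 mm. A picture is of the moment at which its call begins: read the wrist's pose just before it. camera_params takes no time and is no camera call.
A pose or a line that the arm cannot do raises ctrl.MotionError and nothing moves.
- ctrl.finish_job(): hands the job in; it is judged then, once.
The state is a dict: "t": time; "q": joint angles; "qvel": joint speeds; "tau": joint torques, N m; "eef_pos": TCP position; "eef_rot": TCP orientation; "force": force on the tool from outside, world axes, zero at the start; "wrist_torque": the same for the moment, N m; "grip_width": finger opening in mm; "grasp_force": force on a finger pad.
Only numpy, scipy, OpenCV 4.12 (cv2) and the standard library are available. Lean on these libraries where they do the work, as an engineer would, in place of code of your own. Each camera call takes 0.05 s, during which the arm holds its last target. There are 200 camera calls.

## Task

Get the whetstone ready for sharpening the kitchen knife: the holder's jaws are too close together, so wind the crank back until the stone fits, lay the stone flat and central on the wooden bed lengthwise between the two jaws, and wind the crank the other way until the jaws hold the stone firmly by its ends. Then press the upright lock lever at the other end of the holder all the way down, and leave everything else on the worktop where it is.

Things in the scene. Friction and masses are not known exactly. Their poses are not given: they have to be found in the camera images.
- holder: Whetstone holder, a small vise fixed to the worktop: wooden board 90 mm wide (x), 370 mm long (y), 20 mm thick; its top is the bed. Origin on the worktop, on the board's middle line; z up; y points from the crank end (y = -240 mm) to the lock lever end (+130 mm). Fixed jaw face at y = +85 mm. Dark steel gear box under the crank: 80 x 90 mm, centred at y = -190 mm, top 65 mm high
- fixed_jaw: fixed steel jaw, 60 mm wide (holder x), 30 mm thick, 18 mm high above the bed; origin at the middle of its underside (holder y = +100 mm, z = 20 mm); two small steel ears on it (48 mm high above the bed) carry the lock lever
- jaw: moving steel jaw, 60 mm wide, 22 mm thick along holder y, 18 mm high above the bed; origin at the middle of its underside; its clamping face (towards +y) is 11 mm from the origin
- jaw_face (a point): middle of the moving jaw's clamping face, 29 mm above the worktop. The gap between the jaws is 85 mm minus its holder y; it is 115 to 137 mm at the start and 189 mm at most
- fixed_face (a point): middle of the fixed jaw's clamping face, 29 mm above the worktop
- crank (a joint): angle of the crank about its upright axis, 0 to 6.6 rad; grows counter-clockwise from above, which opens the jaws; clockwise closes them. Jaw gap = 110 mm + 12 mm per rad. Stays where left: turning takes about 3.5 N at the knob; friction keeps up to about 16 N of grip on the stone when the knob is let go. Pushing the knob with 8 to 12 N against the stone clamps it firmly
- crank_axis (a point): on the crank's upright axis, at holder y = -190 mm, 75 mm above the worktop (underside of the flat steel crank arm)
- crank_knob (a point): centre of the top of the upright round wooden crank knob: 24 mm diameter, 45 mm tall, from 85 mm to 130 mm above the worktop, 55 mm from the crank axis, goes round with the crank; the arm below the knob is 18 mm wide, its top 85 mm above the worktop. The knob may be pushed round with closed fingers, no need to grasp it
- lock (a joint): angle of the lock lever: 0 at the start (upright, leaning 0.15 rad towards +y of the holder), 1.45 when pressed all the way down (nearly level, pointing to holder +y). It stays where it is left; takes about 1.5 N at the tip
- lock_tip (a point): end of the lock lever, 85 mm from its hinge, 142 mm above the worktop at the start; the lever is a flat steel bar 22 mm wide (holder x) and 10 mm thick with a rubber grip, 26 x 14 mm, over its last 20 mm
- lock_hinge (a point): on the lock lever's level hinge axis (along holder x), at holder y = +102 mm, 58 mm above the worktop
- stone: grey whetstone, a flat block 150 mm long (its x), 50 mm wide (its y), 25 mm high, 0.3 to 0.6 kg, lying flat on the worktop on the robot's left; origin at the middle of its underside, z up
- leek: cut piece of leek, a pale cylinder lying down, 160 mm long, 40 mm across, about as long as the stone and lying near it; origin under its middle, x axis along it. Bystander: leave alone
- onion_big: red onion 76 mm across, 88 mm tall, standing on the worktop; origin under its middle. Bystander: leave alone
- onion_small: red onion 61 mm across, 70 mm tall, on the chopping board beyond the holder (board 18 mm thick). Bystander: leave alone
- garlic: bulb of garlic 54 mm across, on the chopping board. Bystander: leave alone
- knife: kitchen knife about 280 mm long with black handle, on the chopping board. Bystander: leave alone
- pepper_mill: dark wooden pepper mill 52 mm across, 145 mm tall, near the robot on its right; origin under its middle. Bystander: leave alone
- mug: white mug 80 mm across, 90 mm tall, beside the robot on its left; origin under its middle. Bystander: leave alone

How it is judged (in metres and radians):
On the way, in this order (a step that is already met when the one before it is completed fails the run):
1. the jaws are wound open wider than the stone is long (gap over 153 mm) (y of jaw_face in the frame of holder below -0.068 m), for 0.1 s.
2. the stone lies flat on the bed, lengthwise between the jaws, within 10 mm of the bed's middle line (x of stone in the frame of holder between -0.01 and 0.01 m and z of stone in the frame of holder between 0.016 and 0.024 m and angle between stone's own z axis and vertical below 0.07 rad and y of stone in the frame of holder between -0.035 and 0.03 m and angle between the x axis of stone and the y axis of holder, either way round below 0.15 rad), for 0.2 s.
3. the jaws hold the stone by its ends, over 4 N at each jaw (x of stone in the frame of holder between -0.01 and 0.01 m and z of stone in the frame of holder between 0.016 and 0.024 m and angle between stone's own z axis and vertical below 0.07 rad and contact force between stone and fixed_jaw above 4 N and contact force between stone and jaw above 4 N and angle between the x axis of stone and the y axis of holder, either way round below 0.05 rad), for 0.2 s.
4. the lock lever is pressed down (over 1.2 of its 1.45 rad) (value of joint lock above 1.2 rad), for 0.1 s.
At the end, for the whole second after the job is handed in: The stone lies at rest flat on the bed, within 10 mm of its middle line and 0.05 rad of its length, held with over 4 N by each jaw, and the lock lever is down (over 1.2 rad) (all of step 3 and value of joint lock above 1.2 rad and linear speed of stone below 0.01 m/s); the robot touches nothing.
It fails at once if a bystander is moved by more than 40 mm (distance of any of leek, onion_big, onion_small, garlic, knife, pepper_mill, mug from where it was at the start of the episode above 0.04 m).
It also fails if it takes over 72 s, if anything falls off the work surface, if the arm or the gripper's body presses on something with over 40 N, if the wrist force passes 120 N, or if a joint passes its speed limit or range.

## Working session

There is one attempt and no reset: what is moved stays moved. The work goes in short steps, each a Python script; the robot and the scene stay as the last script left them, time stands still between calls to the robot, and variables do not carry over. Pictures are saved under pics/ and viewed, at most 10 in all, crops included, and the job is handed in when it is done.

```bash
ls; mkdir -p pics
cat > h.py <<'E'
import numpy as np, cv2
from plant import ctrl, sensors, optics
def cam(name, st=None):
    p=optics.camera_params(name)
    K=np.array(p["mtx"]);k1=p["k1"]
    if "R" in p: R=np.array(p["R"]);t=np.array(p["t"]).ravel()
    else:
        T=np.array(p["T_tool_cam"]);Rt=np.array(st["eef_rot"]);o=np.array(st["eef_pos"])
        Rc=Rt@T[:3,:3];c=o+Rt@T[:3,3];R=Rc.T;t=-R@c
    return K,k1,R,t
def ray(c,u,v):
    K,k1,R,t=c
    s=cv2.undistortPoints(np.array([[[u,v]]],float),K,np.array([k1,0,0,0.]))[0,0]
    return -R.T@t, R.T@np.array([s[0],s[1],1])
def at_z(c,u,v,z):
    o,d=ray(c,u,v);return o+d*(z-o[2])/d[2]
def cloud(c,depth):
    K,k1,R,t=c;h,w=depth.shape
    uv=np.stack(np.meshgrid(np.arange(w),np.arange(h)),-1).reshape(-1,1,2).astype(float)
    s=cv2.undistortPoints(uv,K,np.array([k1,0,0,0.])).reshape(-1,2)
    P=np.c_[s,np.ones(len(s))]*depth.reshape(-1,1)
    return ((P-t)@R).reshape(h,w,3)
def down(a):  # tool y axis (closing) at world angle a, z down
    y=np.array([np.cos(a),np.sin(a),0]);z=np.array([0,0,-1.]);return np.c_[np.cross(y,z),y,z]
E
python3 - <<'E'
from h import *
print(sensors.read_state(), ctrl.tcp_to_tips)
for n in ("top","scene"):
    p,d=optics.grab_frame(n);cv2.imwrite(f"pics/{n}0.png",cv2.resize(p[:,:,::-1],(800,600)));np.savez(f"{n}0.npz",p=p,d=d)
    K,k1,R,t=cam(n);print(n,-R.T@t,R[2])
E
```

```text
pics
{'t': 0.0, 'q': array([-1.48152703e+00,  2.07420007e-01,  1.54299285e+00, -1.89262757e-05,
        1.39349250e+00, -1.50520125e-01]), 'qvel': array([-0.00115594,  0.00067349,  0.00065666,  0.00178913,  0.00075565,
       -0.00010892]), 'tau': array([-7.10117565e-04, -3.83039510e+01, -2.91597301e+01, -2.10916337e-04,
        1.05486295e-02, -2.60317144e-06]), 'eef_pos': array([ 136.46932594, -557.83409825,  255.10724609]), 'eef_rot': array([[ 9.71387247e-01,  2.37501087e-01, -2.24734238e-04],
       [ 2.37500966e-01, -9.71384575e-01,  2.30182855e-03],
       [ 3.28383409e-04, -2.28934149e-03, -9.99997326e-01]]), 'force': array([-0.25167779,  0.03439931,  0.22159324]), 'wrist_torque': array([ 0.03804978, -0.0259182 , -0.01523331]), 'grasp_force': 0.0, 'grip_width': 84.97365287786614} 25.0
top [ 359.61596745   12.03013505 1197.79003641] [ 0.14577312 -0.02276948 -0.98905599]
scene [1037.95119896  945.87855429  948.71062808] [-0.38674596 -0.6919894  -0.60957217]
```

View pics/top0.png

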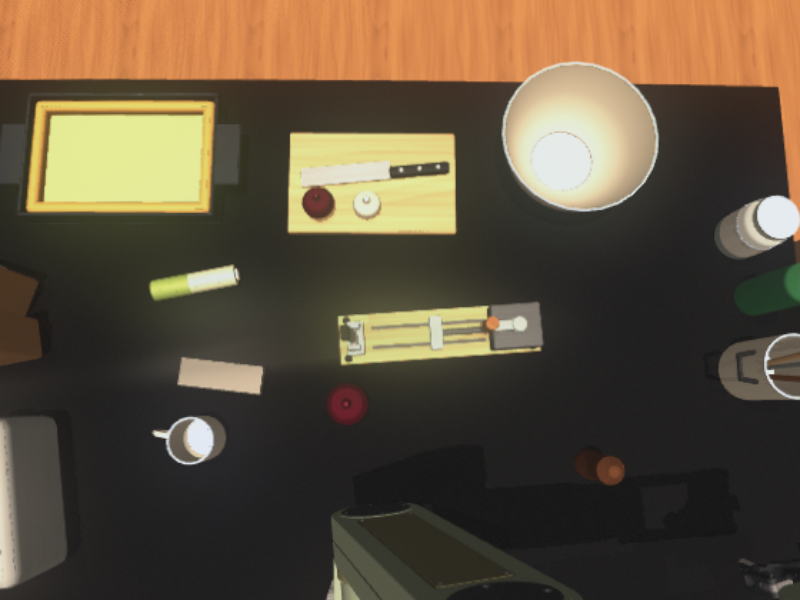

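View pics/scene0.png

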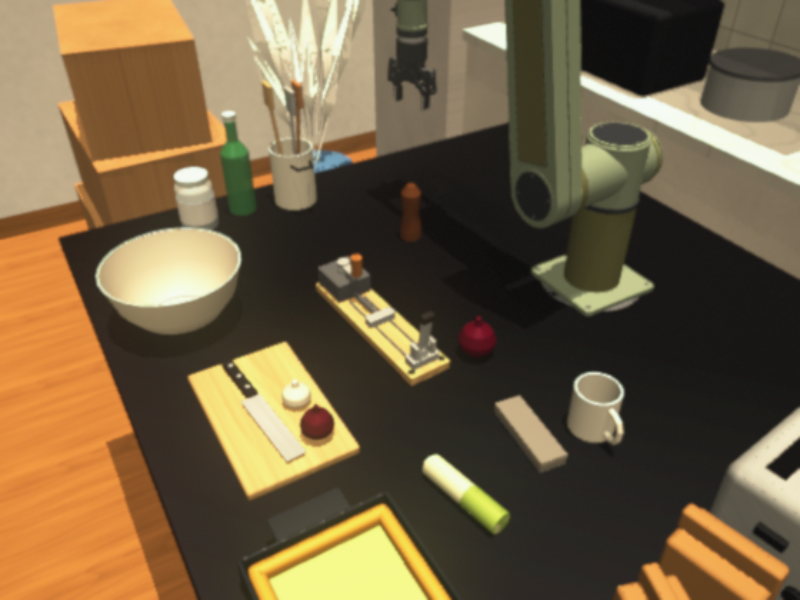

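Top view (800-px picture): the holder runs from (340,340) at the lever end to (541,330) at the crank end. The crank axis cap is at (519,323), the orange knob at (492,323), the stone at (220,376), the leek at (195,281) and the big onion at (347,404). Next I'll measure with depth and an enlarged crop.

Run:
```python
from h import *
z=np.load("top0.npz");p,d=z["p"],z["d"];c=cam("top");X=cloud(c,d)
f=lambda u,v:((u+.5)*.7-.5,(v+.5)*.7-.5)
def rect(box,zl,zh,n):
    (u0,v0),(u1,v1)=f(*box[:2]),f(*box[2:])
    Q=X[int(v0):int(v1),int(u0):int(u1)].reshape(-1,3);Q=Q[(Q[:,2]>zl)&(Q[:,2]<zh)]
    m=((Q[:,2]>zl)).astype(int)
    r=cv2.minAreaRect(Q[:,:2].astype(np.float32));print(n,len(Q),np.median(Q[:,2]),r);return Q
rect((165,345,280,405),15,35,"stone")
rect((325,295,490,375),12,26,"board")
rect((325,295,560,375),12,26,"board2")
rect((485,295,560,360),55,72,"box")
rect((425,310,445,355),32,45,"jaw")
rect((140,260,250,305),12,50,"leek")
rect((320,380,375,430),20,95,"onion")
rect((480,300,505,340),110,140,"knob")
rect((325,310,365,350),120,150,"levertip")
for n,u,v,zz in [("axis",519,323,95),("knob",492,323,130),("mill",609,471,140)]:
    print(n,at_z(c,*f(u,v),zz), X[int(f(u,v)[1]),int(f(u,v)[0])])
for n,u,v,zz in [("b_lu",338,317,20),("b_ll",342,364,20),("b_rl",541,350,20),("s1",181,358,25),("s2",263,367,25),("s3",261,394,25),("s4",178,384,25)]:
    print(n,at_z(c,*f(u,v),zz).round(1))
cv2.imwrite("pics/crop.png",cv2.resize(p[195:265,225:390,::-1],(800,340),interpolation=cv2.INTER_CUBIC))
```

```text
stone 1150 25.110550742690016 ((410.8607177734375, 302.5352783203125), (153.08912658691406, 50.53959655761719), 83.68977355957031)
board 2820 20.707058804665166 ((486.08941650390625, -51.33143615722656), (90.47211456298828, 278.2754211425781), 3.9634602069854736)
board2 2922 20.697083683517622 ((489.300048828125, -97.05451965332031), (90.46879577636719, 369.9250793457031), 4.007604598999023)
box 878 65.72012822829002 ((498.6867980957031, -231.62142944335938), (79.80252075195312, 90.84513092041016), 3.887152910232544)
jaw 199 38.91281958994795 ((488.68804931640625, -90.7222671508789), (59.00933837890625, 24.491491317749023), 3.926825761795044)
leek 837 35.13742821236239 ((581.6688842773438, 353.76361083984375), (37.206783294677734, 160.6657257080078), 11.44588565826416)
onion 672 59.14707881530506 ((360.16558837890625, 70.41928100585938), (71.5864486694336, 70.78734588623047), 89.98814392089844)
knob 89 130.33725770447919 ((494.4862365722656, -175.74957275390625), (22.215572357177734, 21.746368408203125), 46.002655029296875)
levertip 72 141.36369646030442 ((476.8799743652344, 71.26847839355469), (24.195987701416016, 14.262626647949219), 1.783065676689148)
axis [ 497.49522046 -229.21640609   95.        ] [ 500.26715127 -229.58599704   91.90782677]
knob [ 493.04937703 -175.84616371  130.        ] [ 495.29815404 -175.22523563  130.39919076]
mill [ 249.72359851 -359.99755047  140.        ] [ 250.74551741 -360.48671222  137.76349249]
b_lu [517.5  90.1  20. ]
b_ll [430.8  81.8  20. ]
b_rl [ 456.6 -285.1   20. ]
s1 [441. 374.  25.]
s2 [424.9 224.7  25. ]
s3 [376.3 227.   25. ]
s4 [394.  377.3  25. ]
```

View pics/crop.png

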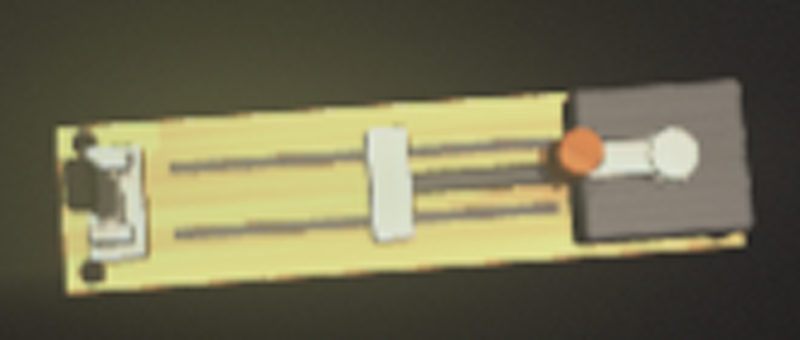

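All the measurements agree: the board comes out at 90.5×369.9 mm, the box at 80×91, the stone at 153×50.5, the knob top at 130 and the lever tip at 141. That puts the holder origin at about (485.5, −42.2), with its y axis at 94°. The crank knob sits along holder +y and the gap is about 122 mm. I'll cage the knob loosely and wind it open.

```bash
cat >> h.py <<'E'
A=np.deg2rad(4.0);XH=np.array([np.cos(A),np.sin(A),0]);YH=np.array([-np.sin(A),np.cos(A),0])
O=np.array([485.5,-42.2,0.])
def hp(x,y,z): return O+x*XH+y*YH+np.array([0,0,z])
AX=hp(0,-190,0); KZ=125
def knob(th,dz=KZ): return AX+np.array([55*np.cos(th),55*np.sin(th),dz])
def krot(th): return down(th+np.pi/2-2*np.pi)
def force(): return np.array(sensors.read_state()["force"])
def measure(name="top"):
    p,d=optics.grab_frame(name);X=cloud(cam(name),d);Y=X-O
    return p,np.stack([Y@XH,Y@YH,X[...,2]],-1)
E
python3 - <<'E'
from h import *
th0=np.arctan2(-175.75-AX[1],494.5-AX[0]);print(AX,th0)
r=krot(th0)
ctrl.move_ptp(knob(th0,240),r);print(sensors.read_state()["q"])
ctrl.gripper_to(36,20);f0=force()
print(ctrl.move_l(knob(th0),vel=150,threshold=8),sensors.read_state()["eef_pos"],force()-f0)
th=th0
while th<th0+3.75:
    th+=0.25
    ctrl.move_l(knob(th),krot(th),vel=60)
    print(round(th-th0,2),(force()-f0).round(1))
s=sensors.read_state();print(s["t"],s["q"],s["eef_pos"]-knob(th))
p,H=measure();m=(abs(H[...,0])<25)&(H[...,1]>-140)&(H[...,1]<60)&(H[...,2]>33)&(H[...,2]<45)
print(np.percentile(H[m][:,1],[2,50,98]))
print(th)
cv2.imwrite("pics/open.png",cv2.resize(p[180:290,220:400,::-1],(800,489)))
E
```

```text
[ 498.75373001 -231.73716955    0.        ] 1.646627511208556
[-5.09065304e-01  1.15346270e-01  1.68141608e+00 -1.64983935e-04
  1.34469803e+00  2.55718770e+00]
False [ 495.36845476 -177.29693137  125.87985664] [ 0.02094665 -0.17317707  0.61388321]
0.25 [1.3 0.8 1.8]
0.5 [1.9 1.5 2.9]
0.75 [1.8 1.2 2.1]
1.0 [-0.   0.4  0.7]
1.25 [ 1.   0.9 -0.2]
1.5 [ 0.5  1.3 -0.4]
1.75 [-0.2  1.2  0. ]
2.0 [1.1 1.4 0.3]
2.25 [-0.2  1.   0.6]
2.5 [-0.1  1.3  0.3]
2.75 [-0.8  1.6  0. ]
3.0 [-0.1  1.3  0.4]
3.25 [-1.3  1.5  0.4]
3.5 [-0.5  1.1  0.9]
3.75 [-1.   0.4 -0.4]
9.8583 [-6.19524099e-01  3.92443298e-01  1.59198334e+00  1.13471546e-04
  1.15608976e+00 -1.29975278e+00] [ 0.13630472 -0.32707327  0.13826202]
[-135.97937937  -94.77899517  -80.00540685]
5.396627511208556
```

Run:
```python
from h import *
p0=sensors.read_state()["eef_pos"]
ctrl.move_l(p0+[0,0,115],vel=200)
p,H=measure();m=(abs(H[...,0])<80)&(H[...,1]>-290)&(H[...,1]<-100)&(H[...,2]>122)&(H[...,2]<136)
print("knob",np.median(H[m],0),m.sum())
z=np.load("top0.npz");X=cloud(cam("top"),z["d"]);b=X[285:335,110:165].reshape(-1,3);b=b[(b[:,2]>60)&(b[:,2]<95)]
print("mug",b.min(0),b.max(0))
ya=np.deg2rad(-6.3);S=np.array([410.9,302.5,0]);R=down(ya)
ctrl.gripper_to(85,60)
ctrl.move_ptp(S+[0,0,235],R)
f0=force();s=sensors.read_state();print(s["t"],s["eef_pos"])
pw,dw=optics.grab_frame("wrist");cw=cam("wrist",s);X=cloud(cw,dw)
b=X.reshape(-1,3);b=b[(b[:,2]>17)&(b[:,2]<33)&(np.abs(b[:,0]-411)<50)&(np.abs(b[:,1]-302)<100)]
print("stone",cv2.minAreaRect(b[:,:2].astype(np.float32)),np.median(b[:,2]))
cv2.imwrite("pics/w1.png",pw[:,:,::-1])
```

```text
knob [nan nan nan] 0
mug [259.93692112 293.45302128  60.08852347] [337.92173064 396.28160975  94.8278494 ]
13.3417 [411.41313292 302.09311959 235.07844107]
stone ((411.5877685546875, 303.78179931640625), (149.36514282226562, 50.482505798339844), 83.57211303710938) 23.758872809365872
  return _methods._mean(a, axis=axis, dtype=dtype,
  ret = um.true_divide(
```

View pics/w1.png

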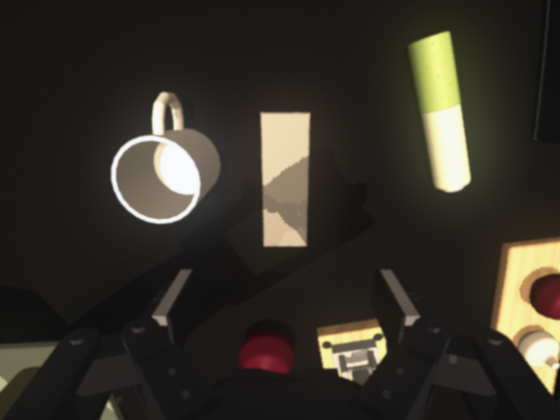

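The wrist view shows the stone spanning (260–310, 112–247), with the mug at (157,178) and the leek at (440,112) both clear of the fingers. The wrist measurement, (411.5, 303.5) at 83.6°, agrees with the top camera. I'll grasp the stone, lift it and carry it above the bed.

Run:
```python
from h import *
ya=np.deg2rad(-6.4);S=np.array([411.4,303.3,0]);R=down(ya)
ctrl.move_l(S+[0,0,60],R,vel=150)
print(ctrl.move_l(S+[0,0,32],R,vel=50,threshold=8))
ctrl.gripper_to(40,60);s=sensors.read_state();print(s["eef_pos"],s["grip_width"],s["grasp_force"])
ctrl.move_l(S+[0,0,235],R,vel=200)
s=sensors.read_state();print(s["grip_width"],s["force"])
ctrl.move_ptp(hp(0,2,235),down(A))
s=sensors.read_state();print(s["t"],s["eef_pos"],s["grip_width"],s["force"])
pt,H=measure()
m=(H[...,0]>-60)&(H[...,0]<60)&(H[...,1]<-120)&(H[...,1]>-270)&(H[...,2]>122)&(H[...,2]<136);print("knob",m.sum(),H[m].mean(0) if m.any() else 0)
m=(abs(H[...,0])<27)&(H[...,1]>-140)&(H[...,1]<-60)&(H[...,2]>33)&(H[...,2]<45);print("jaw",m.sum(),np.percentile(H[m][:,1],[2,50,98]) if m.any() else 0)
pw,dw=optics.grab_frame("wrist");np.savez("w2.npz",p=pw,d=dw,pos=s["eef_pos"],rot=s["eef_rot"])
Xw=cloud(cam("wrist",s),dw)
cv2.imwrite("pics/w2.png",pw[:,:,::-1])
```

```text
False
[411.84460678 303.61368893  32.72348548] 48.520971670986896 65.93214511871338
48.328566136486664 [-0.93416999  0.11561902 -6.59437253]
18.3333 [485.19076002 -39.33870102 234.57803897] 48.45350706179408 [-0.1117064  -0.23347536 -5.66200936]
knob 78 [  25.03605932 -237.32929214  129.90852757]
jaw 20 [-139.56828731 -133.54032455 -126.62451224]
```

View pics/w2.png

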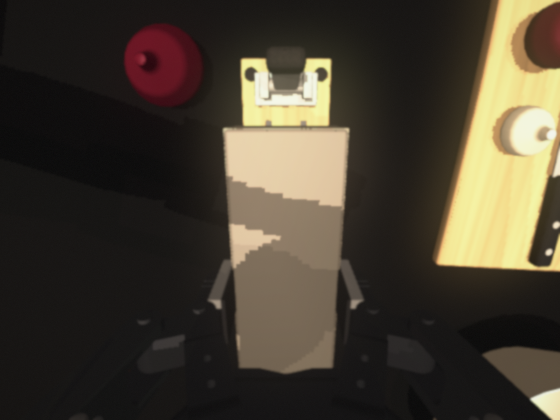

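The stone hangs centred: its middle is at column 286, the same as the jaw's middle, and the lever is at (287,58). I'll lower it onto the bed.

Run:
```python
from h import *
R=down(A)
ctrl.move_l(hp(0,2,85),R,vel=150); ctrl.hold(0.2); f0=force()
print(ctrl.move_l(hp(0,2,51),R,vel=30,threshold=5),sensors.read_state()["eef_pos"],force()-f0)
ctrl.gripper_to(62); s=sensors.read_state();print(s["eef_pos"],s["grip_width"])
ctrl.move_l(hp(0,2,240),R,vel=200)
s=sensors.read_state();pw,dw=optics.grab_frame("wrist");X=cloud(cam("wrist",s),dw)-O
H=np.stack([X@XH,X@YH,X[...,2]],-1)
m=(abs(H[...,0])<40)&(H[...,1]>-100)&(H[...,1]<78)&(H[...,2]>41)&(H[...,2]<50)
print(m.sum(),cv2.minAreaRect(H[m][:,:2].astype(np.float32)))
pt,H=measure()
m=(abs(H[...,0])<40)&(H[...,1]>-76)&(H[...,1]<82)&(H[...,2]>41.5)&(H[...,2]<50)
print(m.sum(),cv2.minAreaRect(H[m][:,:2].astype(np.float32)) if m.sum()>9 else 0,s["t"])
cv2.imwrite("pics/w3.png",pw[:,:,::-1])
```

```text
True [485.04010438 -40.14400116  52.6676381 ] [-6.24087873e-01 -3.98378394e-03  1.06332839e+01]
[482.52328451 -39.44354515  50.6538662 ] 62.10527410927202
6648 ((0.1634845733642578, 2.2512969970703125), (149.99815368652344, 50.509307861328125), 89.92777252197266)
513 ((-4.653984069824219, -4.9412841796875), (139.34410095214844, 49.699180603027344), 85.93653106689453) 22.1583
```

View pics/w3.png

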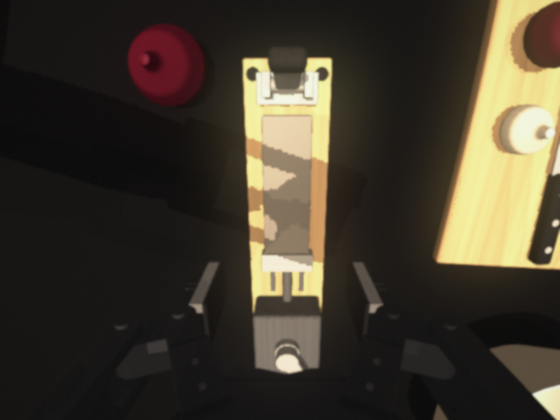

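The stone lies at holder (0.2, 2.3) within 0.002 rad. In the picture it is between the fixed jaw (row 112) and the moving jaw (row 258). Next I'll wind it closed while watching the tangential force.

Run:
```python
from h import *
th=np.deg2rad(360-58.1)
ctrl.gripper_to(36,60)
ctrl.move_ptp(knob(th,240),krot(th)); f0=force()
print(ctrl.move_l(knob(th),vel=150,threshold=8),force()-f0)
ctrl.hold(0.2);f0=force();log=[];th0=th
while th>th0-2.0:
    th-= 0.12 if th>th0-1.1 else 0.03
    ctrl.move_l(knob(th),krot(th),vel=60 if th>th0-1.1 else 25)
    f=force()-f0; ft=f@np.array([-np.sin(th),np.cos(th),0]); log.append((round(th0-th,2),round(ft,1)))
    if abs(ft)>10.5: break
print(log,f)
ctrl.hold(0.3);f=force()-f0;print(f,f@np.array([-np.sin(th),np.cos(th),0]),sensors.read_state()["t"],th)
```

```text
False [ 0.79057939 -1.28049044  0.51499297]
[(np.float64(0.12), np.float64(-0.3)), (np.float64(0.24), np.float64(1.6)), (np.float64(0.36), np.float64(1.3)), (np.float64(0.48), np.float64(0.4)), (np.float64(0.6), np.float64(2.2)), (np.float64(0.72), np.float64(2.2)), (np.float64(0.84), np.float64(2.7)), (np.float64(0.96), np.float64(2.0)), (np.float64(1.08), np.float64(3.1)), (np.float64(1.2), np.float64(5.1)), (np.float64(1.23), np.float64(4.9)), (np.float64(1.26), np.float64(4.7)), (np.float64(1.29), np.float64(5.8)), (np.float64(1.32), np.float64(4.7)), (np.float64(1.35), np.float64(4.6)), (np.float64(1.38), np.float64(4.2)), (np.float64(1.41), np.float64(4.7)), (np.float64(1.44), np.float64(7.4)), (np.float64(1.47), np.float64(11.7))] [ 7.38418331 -9.07952303 -5.32867486]
[ 6.48491563 -6.65302814 -5.11487599] 9.2292730008985 30.0667 3.7991490117708806
```

Contact came at the expected angle. I'll add a small extra nudge, relieve the finger contact, lift, and check from above.

Run:
```python
from h import *
th=3.7991490117708806
ctrl.move_l(knob(th-0.02),krot(th-0.02),vel=25);ctrl.hold(0.2);print(force())
ctrl.move_l(knob(th+0.09),krot(th+0.09),vel=40);print(force())
p0=sensors.read_state()["eef_pos"];ctrl.move_l(p0+[0,0,115],vel=150);print(force())
ctrl.gripper_to(0,40)
# above the holder, -y side of the lever
ctrl.move_ptp(hp(0,40,230),down(A))
s=sensors.read_state();pw,dw=optics.grab_frame("wrist");X=cloud(cam("wrist",s),dw)-O
H=np.stack([X@XH,X@YH,X[...,2]],-1)
m=(abs(H[...,0])<40)&(H[...,1]>-100)&(H[...,1]<83.5)&(H[...,2]>41.5)&(H[...,2]<50)
print(m.sum(),cv2.minAreaRect(H[m][:,:2].astype(np.float32)))
m=(abs(H[...,0])<30)&(H[...,1]>90)&(H[...,1]<150)&(H[...,2]>125)
print("tip",m.sum(),H[m].min(0),H[m].max(0),H[m].mean(0),s["t"])
cv2.imwrite("pics/w4.png",pw[:,:,::-1])
```

```text
[ 9.38143866 -9.78613437 -7.54981022]
[ 0.68125049 -2.22263132 -0.95952564]
[ 0.04729522 -0.01837755  0.00103681]
5434 ((0.07440376281738281, 17.670486450195312), (50.39597702026367, 131.00424194335938), 0.04731201380491257)
tip 1758 [-12.22034216 108.60372006 127.79794857] [ 13.43029362 123.29606951 346.65141929] [  0.95766635 119.88118959 249.01654102] 33.2
```

View pics/w4.png

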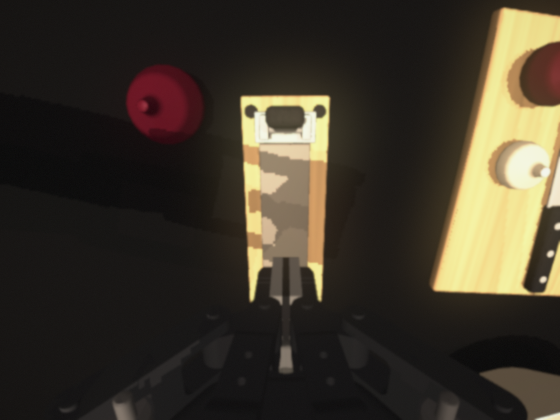

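The stone is seated against the fixed jaw, centred and straight. The lever is at (285,117), on the fingers' centre line. Now I'll press it down along its arc.

Run:
```python
from h import *
R=down(A)
def P(phi,r=70,n=6): return hp(0,102+r*np.sin(phi)-n*np.cos(phi)-11,58+r*np.cos(phi)+n*np.sin(phi)+25)
ctrl.move_l(hp(0,75,P(0.15)[2]),R,vel=150)
ctrl.hold(0.1);f0=force();phi=0.05
while phi<1.62:
    phi+=0.12
    t=ctrl.move_l(P(phi),R,vel=70,threshold=18 if phi>1.3 else 30)
    print(round(phi,2),t,(force()-f0).round(1))
    if t: break
ctrl.move_l(sensors.read_state()["eef_pos"]+[0,0,190],R,vel=200)
p0=hp(0,40,240); ctrl.move_ptp(p0,R)
s=sensors.read_state();pw,dw=optics.grab_frame("wrist");X=cloud(cam("wrist",s),dw)-O
H=np.stack([X@XH,X@YH,X[...,2]],-1)
for y in (130,145,160,175,182):
    m=(abs(H[...,0])<8)&(abs(H[...,1]-y)<4);print(y,m.sum(),np.median(H[m][:,2]))
m=(abs(H[...,0])<40)&(H[...,1]>-100)&(H[...,1]<83.5)&(H[...,2]>41.5)&(H[...,2]<50)
print(m.sum(),cv2.minAreaRect(H[m][:,:2].astype(np.float32)),s["t"],s["force"])
cv2.imwrite("pics/w5.png",pw[:,:,::-1])
```

```text
0.17 False [-0.1 -0.2 -0.6]
0.29 False [-0.5 -0.6 -0.7]
0.41 False [ 1.3 -0.3  0.4]
0.53 False [-1.1  1.1 -1.4]
0.65 False [ 0.2 -0.1 -0.5]
0.77 False [ 0.2  0.  -1.1]
0.89 False [-0.4  0.1 -0.4]
1.01 False [-0.4 -0.   0.3]
1.13 False [ 0.4  1.1 -1.6]
1.25 False [-0.4  0.2 -0.7]
1.37 False [-0.6  0.2 -0.9]
1.49 False [ 0.8  0.6 -1.2]
1.61 False [ 0.6 -4.8  1.8]
1.73 True [-6.6 -1.3 18.1]
130 154 61.2074626714475
145 179 60.5956782871108
160 179 60.20392784603103
175 189 61.82135035355804
182 188 61.59697274206768
5278 ((0.07753562927246094, 15.591358184814453), (50.42865753173828, 134.77362060546875), 0.03991049900650978) 39.6167 [ 0.8384924   0.02980006 -0.29044163]
```

View pics/w5.png

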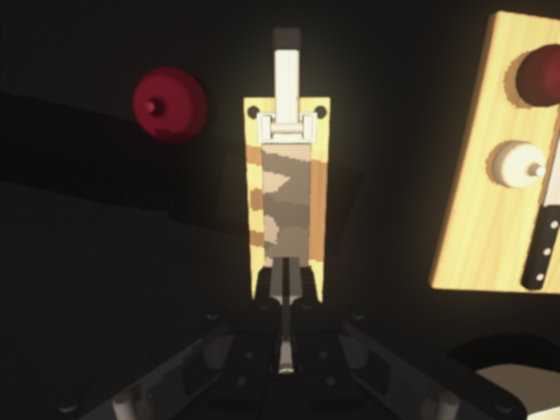

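The lever lies level, with its tip at (287,38) and its top at z ≈ 61. The stone is still clamped and straight, and the robot is clear of everything, so I'm handing in.

```bash
python3 -c "
from h import *
print(ctrl.finish_job())"
```

```text
the job is handed in; nothing more can be done
None
```

The job is handed in at about 40 s of the 72 s allowed: the stone sits flat and central on the bed, clamped with a push of roughly 11–13 N at the crank knob, the lock lever is fully down, and no bystander was touched; the verdict itself wasn't shown.

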